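Unload the sample case and close it up

TASK

The adhesive sample tins have finished conditioning: take all of them out of the grey case and stand them upright on the low aluminium riser shelf, in one straight row along its lengthwise centre line, side by side with gaps of less than half a tin's width. Then swing the empty case's lid down and press it until it snaps fully shut past its spring catch, and after that turn the brass hex nut on the purge port clockwise by hand until it is fully tight. Leave the other things on the bench where they are.

Things in the scene. Friction and masses are not known exactly. Their poses are not given: they have to be found in the camera images.
- case: grey sample case, a shallow base 180 mm (x) by 295 mm (y), walls 27 mm high and 5 mm thick, floor 5 mm thick, with a hinged lid along its far (+x) rim and a purge port at its -y side. Fixed to the bench. Origin: centre of its underside, z up, front (with the spring catch) to -x
- lid (a joint): opening angle of the case lid, rad: 0 fully shut, about 1.8 standing open. A shell 180 by 295 mm, 40 mm deep, flat top 67 mm above the bench when shut. Stiff hinge: it stays where it is left. At about 0.075 its nose bar (front, middle) meets the spring catch; about 8 N downward near the front edge snaps it past, and it stays at 0
- lid_hinge (a point): point on the lid's hinge axis (which runs along the case's y), mid length, at case (90, 0, 27) mm
- lid_front (a point): point on the outer face of the lid on its middle line, 150 mm from the hinge axis and 30 mm from the front edge (the place to press)
- nut (a joint): captive brass hex nut on the purge port, vertical axis at case (50, -200) mm, 40 mm across flats, from 50 to 80 mm above the bench, a small round cap above to 86 mm. Value: rad turned clockwise seen from above, start slack, stop at 2.2 = fully tight. At 0 two flats face the case's +x and -x, the rest every 60 degrees. Needs 0.15 N m, stays where left
- nut_mid (a point): centre of the hex nut, 65 mm above the bench; its x axis is normal to a flat
- shelf: low aluminium riser shelf, a flat board 140 mm (x) by 290 mm (y), top 40 mm above the bench, no rim. Fixed. Origin: centre of its underside at bench height, its length along y
- tin1: sample tin, an upright steel cylinder with a pale lid and a paper band, 48 mm across, 50 mm tall, heavy at the foot; may be absent (None from the start). Origin: centre of its underside, z up
- tin2: sample tin, an upright steel cylinder with a pale lid and a paper band, 48 mm across, 50 mm tall, heavy at the foot; may be absent (None from the start). Origin: centre of its underside, z up
- tin3: sample tin, an upright steel cylinder with a pale lid and a paper band, 48 mm across, 50 mm tall, heavy at the foot; may be absent (None from the start). Origin: centre of its underside, z up
- tin4: sample tin, an upright steel cylinder with a pale lid and a paper band, 48 mm across, 50 mm tall, heavy at the foot; may be absent (None from the start). Origin: centre of its underside, z up
- tin5: sample tin, an upright steel cylinder with a pale lid and a paper band, 48 mm across, 50 mm tall, heavy at the foot; may be absent (None from the start). Origin: centre of its underside, z up
- bottle: bystander: amber bottle, 60 mm across, 130 mm tall; origin centre of underside
- tape: bystander: clear tape roll lying flat, 72 mm across, 25 mm high; origin centre of underside
- glovebox: bystander: cardboard glove carton 120 by 240 by 80 mm; origin centre of underside
- beaker: bystander: white plastic beaker, 70 mm across, 90 mm tall; origin centre of underside
- jar: bystander: white jar with black cap, 70 mm across, 80 mm tall; origin centre of underside
- spatula: bystander: spatula, 200 mm long, lying on the bench; origin at its middle on the underside
- filmpad: bystander: stack of blue film sheets, 110 by 150 by 12 mm; origin centre of underside
Things that resemble listed ones, but are neither listed nor needed, are in the scene too. What is shaped like the tin4 but green or pink is not meant.

How it is judged:
On the way, in this order (a step that is already met when the one before it is completed fails the run):
1. all the tins stand in one neat row on the riser shelf (x of tin1 in the frame of shelf between -0.016 and 0.016 m and y of tin1 in the frame of shelf between -0.13 and 0.13 m and z of tin1 in the frame of shelf between 0.035 and 0.046 m and angle between each of tin1, tin2, tin3, tin4, tin5's own z axis and vertical below 0.1 rad and linear speed of each of tin1, tin2, tin3, tin4, tin5 below 0.03 m/s and x of tin2 in the frame of shelf between -0.016 and 0.016 m and y of tin2 in the frame of shelf between -0.13 and 0.13 m and z of tin2 in the frame of shelf between 0.035 and 0.046 m and x of tin3 in the frame of shelf between -0.016 and 0.016 m and y of tin3 in the frame of shelf between -0.13 and 0.13 m and z of tin3 in the frame of shelf between 0.035 and 0.046 m and x of tin4 in the frame of shelf between -0.016 and 0.016 m and y of tin4 in the frame of shelf between -0.13 and 0.13 m and z of tin4 in the frame of shelf between 0.035 and 0.046 m and x of tin5 in the frame of shelf between -0.016 and 0.016 m and y of tin5 in the frame of shelf between -0.13 and 0.13 m and z of tin5 in the frame of shelf between 0.035 and 0.046 m and (horizontal distance between tin1 and tin2 below 0.072 m or horizontal distance between tin1 and tin3 below 0.072 m or horizontal distance between tin1 and tin4 below 0.072 m or horizontal distance between tin1 and tin5 below 0.072 m) and (horizontal distance between tin2 and tin1 below 0.072 m or horizontal distance between tin2 and tin3 below 0.072 m or horizontal distance between tin2 and tin4 below 0.072 m or horizontal distance between tin2 and tin5 below 0.072 m) and (horizontal distance between tin3 and tin1 below 0.072 m or horizontal distance between tin3 and tin2 below 0.072 m or horizontal distance between tin3 and tin4 below 0.072 m or horizontal distance between tin3 and tin5 below 0.072 m) and (horizontal distance between tin4 and tin1 below 0.072 m or horizontal distance between tin4 and tin2 below 0.072 m or horizontal distance between tin4 and tin3 below 0.072 m or horizontal distance between tin4 and tin5 below 0.072 m) and (horizontal distance between tin5 and tin1 below 0.072 m or horizontal distance between tin5 and tin2 below 0.072 m or horizontal distance between tin5 and tin3 below 0.072 m or horizontal distance between tin5 and tin4 below 0.072 m) and (horizontal distance between any of tin1, tin2 and tin3 below 0.072 m or horizontal distance between any of tin1, tin2 and tin4 below 0.072 m or horizontal distance between any of tin1, tin2 and tin5 below 0.072 m) and (horizontal distance between any of tin1, tin3 and tin2 below 0.072 m or horizontal distance between any of tin1, tin3 and tin4 below 0.072 m or horizontal distance between any of tin1, tin3 and tin5 below 0.072 m) and (horizontal distance between any of tin1, tin4 and tin2 below 0.072 m or horizontal distance between any of tin1, tin4 and tin3 below 0.072 m or horizontal distance between any of tin1, tin4 and tin5 below 0.072 m) and (horizontal distance between any of tin1, tin5 and tin2 below 0.072 m or horizontal distance between any of tin1, tin5 and tin3 below 0.072 m or horizontal distance between any of tin1, tin5 and tin4 below 0.072 m) and (horizontal distance between any of tin2, tin3 and tin1 below 0.072 m or horizontal distance between any of tin2, tin3 and tin4 below 0.072 m or horizontal distance between any of tin2, tin3 and tin5 below 0.072 m) and (horizontal distance between any of tin2, tin4 and tin1 below 0.072 m or horizontal distance between any of tin2, tin4 and tin3 below 0.072 m or horizontal distance between any of tin2, tin4 and tin5 below 0.072 m) and (horizontal distance between any of tin2, tin5 and tin1 below 0.072 m or horizontal distance between any of tin2, tin5 and tin3 below 0.072 m or horizontal distance between any of tin2, tin5 and tin4 below 0.072 m) and (horizontal distance between any of tin3, tin4 and tin1 below 0.072 m or horizontal distance between any of tin3, tin4 and tin2 below 0.072 m or horizontal distance between any of tin3, tin4 and tin5 below 0.072 m) and (horizontal distance between any of tin3, tin5 and tin1 below 0.072 m or horizontal distance between any of tin3, tin5 and tin2 below 0.072 m or horizontal distance between any of tin3, tin5 and tin4 below 0.072 m) and (horizontal distance between any of tin4, tin5 and tin1 below 0.072 m or horizontal distance between any of tin4, tin5 and tin2 below 0.072 m or horizontal distance between any of tin4, tin5 and tin3 below 0.072 m)), for 0.2 s.
2. the lid is pressed shut past its catch (value of joint lid below 0.022 rad), for 0.2 s.
3. the hex nut is turned tight (value of joint nut above 2.05 rad), for 0.2 s.
At the end, for the whole second after the job is handed in: Every tin present stands upright, at rest, on the shelf within 16 mm of its middle line, centres within 130 mm of its centre lengthwise, in one unbroken row with neighbouring centres under 72 mm apart; the lid is shut past its catch (under 0.022 rad); the nut is turned past 2.05 rad (all of step 1 and value of joint lid below 0.022 rad and value of joint nut above 2.05 rad); the robot touches nothing.
It fails at once if one of the other things on the bench is moved more than 40 mm (distance of any of bottle, tape, glovebox, beaker, spatula, jar, filmpad from where it was at the start of the episode above 0.04 m).
Of tin1, tin2, tin3, tin4, tin5 only 3 to 5 are there at a start; the rules pass over those that are not, and their reading is None.
At some moment in a run one of tin1, tin2, tin3, tin4, tin5 may be knocked a few centimetres aside while the robot is not near it.
It also fails if it takes over 210 s, if anything falls off the work surface, if the arm or the gripper's body presses on something with over 40 N, if the wrist force passes 120 N, or if a joint passes its speed limit or range.

ROBOT

A 6-joint arm with a two-finger parallel gripper is mounted at the origin on the work surface. World frame = base frame: x ahead of the robot, y to its left, z up, the work surface at z = 0. Lengths are in m, angles in rad, forces in N, time in s.
With the tool pointing down it reaches from about 0.375 to 0.9 m from the base axis. Payload 3.1 kg.
Tool frame: the origin (TCP) lies between the finger pads; the fingertips stand 8 mm ahead of it and the grasp point (between the pads) lies 11 mm behind it; z points along the fingers, y is the line along which they close (so a half turn about z gives the same grasp; the last joint's range is limited). The gripper opens to 87 mm and grips with 3 to 60 N. Pads are 19 mm wide; open, the fingers measure 117 mm over their backs; the gripper's body (75 mm by 190 mm) begins 51 mm behind the grasp point.
Start: joints at [0.977, 0.527, 1.433, -0, 1.181, -0.178], TCP at [0.252, 0.572, 0.209] pointing down, gripper open.
Joint ranges: [-3.08, 3.08], [-0.75, 2.2], [0.22, 2.44], [-1.43, 4.57], [0, 2.65], [-2.85, 2.85]. Speed limits (rad/s): [2.79, 2.79, 3.14, 3.14, 3.14, 3.14].

INTERFACE

Orientations are given as a unit quaternion [x, y, z, w].
In Python, from rig import robot gives the robot as it stands.
- The arm moves only by the tool move_arm, never from a script. Its argument "motion" is text: rows parted by semicolons, each of 5 numbers parted by spaces: the opening, from -1 (shut) to 1 (fully open), then the shift along the tool's x, y, z normalised to -1 to 1, where 1 is 0.2 m, then the turn about the tool's z normalised to -1 to 1, where 1 is pi rad. A call has 1 to 12 rows; each row is the pose to reach, as a shift and turn from the pose commanded when the call began, along the tool's axes at that moment, turning the shorter way round; what a row does not reach only later rows make up. A row lasts 1/12 s, in which the tool goes at most 41.7 mm and 7.16 degrees, less where a joint would pass 70% of its speed; a pose out of reach is approached as far as the arm can. A call with a number of a shift or a turn outside -1 to 1 is refused whole. A call with a gripper value outside its range is refused whole. The fingers move at their own pace and stop on an object; "newtons" is the grip in N (left out, the last holds). Time passes only in rows, so rows that repeat a pose let the fingers close. It gives the time, the measured TCP pose, the force, the opening and the grip force at its end, in the units of the state.
- robot.get_obs(): the state, without advancing time (a new reading comes with each control period).
- robot.camera(name): name is "scene" or "top" or "wrist"; returns (picture, depth): 384x512x3 uint8, red, green, blue; 384x512 float32, m along the optical axis (not along the pixel's ray), 0 where there is no reading.
- robot.camera_model(name): a dict with "mtx" (3x3 intrinsics, pixels), "position" and "attitude" of the camera in the world. Camera axes: x right, y down, z forward; pixel columns grow to the right and rows downward; lengths in m; the calibration is good to about 2 mm. A picture is of the moment at which its call begins: read the wrist's pose just before it. camera_model takes no time and is no camera call; for the wrist camera it gives the pose at the moment of the call.
- robot.hand_in(): hands the job in; it is judged then, once.
The state is a dict: "time": time; "q": joint angles; "joint_velocities": joint speeds; "joint_torque": joint torques, N m; "position": TCP position; "tool_rot": TCP orientation; "ft_force": force on the tool from outside, world axes, zero at the start; "moment": the same for the moment, N m; "grip_width": finger opening in m; "grip_force": force on a finger pad.
Only numpy, scipy, OpenCV 4.12 (cv2) and the standard library are available. Lean on these libraries where they do the work, as an engineer would, in place of code of your own. Each camera call takes 0.05 s, during which the arm holds its last target. There are 200 camera calls.

## Working session

There is one attempt and no reset: what is moved stays moved. The work goes in short steps, Python scripts to look and compute and a tool call to move; the robot and the scene stay as the last step left them, time stands still between calls to the robot, and variables do not carry over. Pictures are saved under pics/ and viewed, at most 14 in all, crops included, and the job is handed in when it is done.

Besides the shell and the picture viewer there is one more tool, called after ">>>" as a command line: name --argument value ..., lists and objects as JSON in quotes. move_arm: Moves the arm, as the interface text tells. Its arguments: {"type":"object","properties":{"motion":{"type":"string"},"newtons":{"type":"number"}},"required":["motion"]}

```bash
mkdir -p pics; ls; cat > h.py <<'E'
import numpy as np, cv2
from scipy.spatial.transform import Rotation as R
from rig import robot
def att(m):
    a=np.array(m["attitude"],float)
    return a if a.shape==(3,3) else R.from_quat(a).as_matrix()
def cloud(d,m):
    K=np.array(m["mtx"]);v,u=np.indices(d.shape)
    p=np.stack([(u-K[0,2])/K[0,0]*d,(v-K[1,2])/K[1,1]*d,d],-1)
    return p@att(m).T+np.array(m["position"])
def save(n,img,s=1.5):
    cv2.imwrite(n,cv2.resize(img[...,::-1],None,fx=s,fy=s,interpolation=cv2.INTER_CUBIC))
E
python3 - <<'E'
from h import *
for n in("top","scene"):
    m=robot.camera_model(n);print(m)
    i,d=robot.camera(n);np.savez("%s0.npz"%n,i=i,d=d);save("pics/%s0.png"%n,i)
print(robot.get_obs())
E
```

```text
pics
{'mtx': array([[474.29461095,   0.        , 263.01673479],
       [  0.        , 474.29461095, 190.0758119 ],
       [  0.        ,   0.        ,   1.        ]]), 'position': array([ 0.25699755, -0.01189455,  1.43247428]), 'attitude': array([-0.69907542,  0.70822584, -0.06564462,  0.07348808])}
{'mtx': array([[421.11206852,   0.        , 260.96969811],
       [  0.        , 421.11206852, 189.59053085],
       [  0.        ,   0.        ,   1.        ]]), 'position': array([ 1.42319822, -0.09391144,  0.78762098]), 'attitude': array([ 0.66611719,  0.60715805, -0.28712975, -0.32435088])}
{'time': 0.1, 'q': array([ 9.76481042e-01,  5.28361414e-01,  1.43377082e+00,  2.02797997e-05,
        1.18139803e+00, -1.78514157e-01]), 'joint_velocities': array([-0.00114538, -0.0019365 , -0.00208565, -0.00061212,  0.00088317,
        0.00115495]), 'joint_torque': array([ 4.51894948e-04, -4.40985274e+01, -1.77151090e+01,  6.35460857e-02,
        5.34039584e-02, -2.74734646e-05]), 'position': array([0.2520402 , 0.57118347, 0.20847782]), 'tool_rot': array([ 2.06409807e-01,  9.78465152e-01, -8.93839895e-04, -3.73800148e-04]), 'ft_force': array([-0.13913124,  0.4808284 , -0.33252409]), 'moment': array([-0.01351106, -0.01174427,  0.03642211]), 'grip_force': 0.0, 'grip_width': 0.08707827335503632}
```

View pics/top0.png

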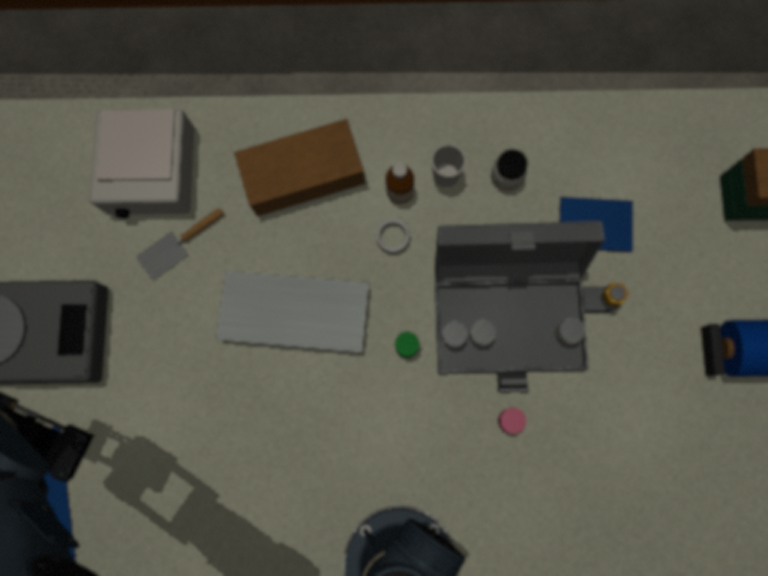

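View pics/scene0.png

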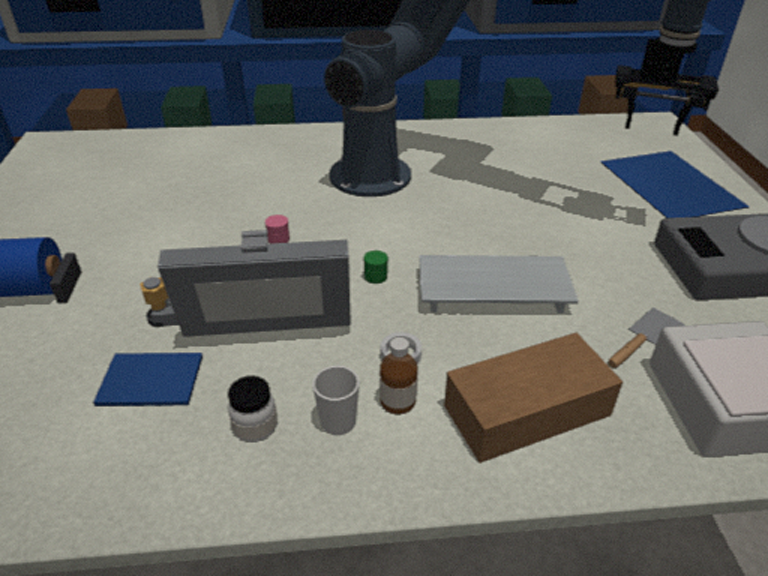

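The top view (768 px wide) shows three pale tins in the case at (455,334), (483,333) and (571,331). The green (407,345) and pink (512,420) tins are decoys. The shelf is at (293,312), the nut at (614,294), and the lid stands open at (520,250). Next I'll measure these and enlarge the case.

```bash
python3 - <<'E'
from h import *
z=np.load("top0.npz");i,d=z["i"],z["d"];m=robot.camera_model("top");P=cloud(d,m)
save("pics/crop1.png",i[135:290,135:435],2.6)
def rect(mask,nm):
    n,l,s,c=cv2.connectedComponentsWithStats(mask.astype(np.uint8))
    for k in range(1,n):
        if s[k,4]<40: continue
        q=P[l==k];r=cv2.minAreaRect((q[:,:2]*1000).astype(np.float32))
        print(nm,c[k].round(0),s[k,4],"med",np.median(q,0).round(4),"rect",np.round(r[0],1),np.round(r[1],1),round(r[2],1))
X,Y,Z=P[...,0],P[...,1],P[...,2]
W=np.zeros(Z.shape,bool);W[170:255,140:430]=1
rect(W&(Z>.033)&(Z<.046)&(Y>0.1),"shelf")
rect(W&(Z>.048)&(Z<.066)&(Y<0.1),"tinz")
rect(W&(Z>.066)&(Z<.11),"nut")
rect((Z>.02)&(Z<.035)&W,"rim")
for u,v in((303,223),(322,222),(381,221),(271,230),(341,280),(410,196),(345,160),(348,152),(340,235)): print(u,v,P[v,u].round(4))
E
```

```text
shelf [189. 207.] 3791 med [0.486  0.2239 0.0396] rect [488.1 221.9] [256.8 141.2] 84.4
tinz [343. 172.] 242 med [ 0.584  -0.2355  0.0568] rect [ 584.2 -231.1] [279.6  26.7] 85.9
tinz [381. 220.] 223 med [ 0.4377 -0.3424  0.0546] rect [ 437.6 -343. ] [47.6 48.7] 31.8
tinz [303. 223.] 221 med [ 0.4332 -0.1138  0.0545] rect [ 433.3 -113.8] [46.9 47. ] 87.4
tinz [322. 222.] 220 med [ 0.4361 -0.1694  0.0546] rect [ 436.6 -169.5] [47.4 45.3] 89.4
tinz [272. 229.] 155 med [ 0.4165 -0.0204  0.0508] rect [416.9 -21.7] [44.3 46. ] 63.0
nut [312. 170.] 72 med [ 0.5853 -0.1404  0.0718] rect [ 585.5 -147.8] [  4.6 115.5] 0.8
nut [391. 175.] 44 med [ 0.5642 -0.3696  0.0862] rect [ 567.6 -370. ] [32.5  6.3] 10.7
nut [411. 196.] 187 med [ 0.5032 -0.4248  0.0814] rect [ 505.7 -427.8] [40.4 46.2] 48.6
rim [346. 189.] 1788 med [ 0.5509 -0.2484  0.0279] rect [ 472.8 -259.2] [218.8 357.9] 0.9
rim [364. 243.] 190 med [ 0.3664 -0.3065  0.0266] rect [ 368.2 -273.4] [ 67.3 233.9] 17.7
rim [344. 253.] 43 med [ 0.3457 -0.2348  0.0278] rect [ 346.  -229.4] [49.3  6.6] 89.1
303 223 [ 0.4326 -0.1138  0.0541]
322 222 [ 0.4348 -0.1693  0.054 ]
381 221 [ 0.4356 -0.3414  0.0531]
271 230 [ 0.4139 -0.0201  0.0496]
341 280 [ 0.2679 -0.218   0.0496]
410 196 [ 0.5025 -0.4211  0.0861]
345 160 [ 0.5788 -0.218   0.2128]
348 152 [ 0.6049 -0.2296  0.1978]
340 235 [ 0.401  -0.2273  0.0064]
```

View pics/crop1.png

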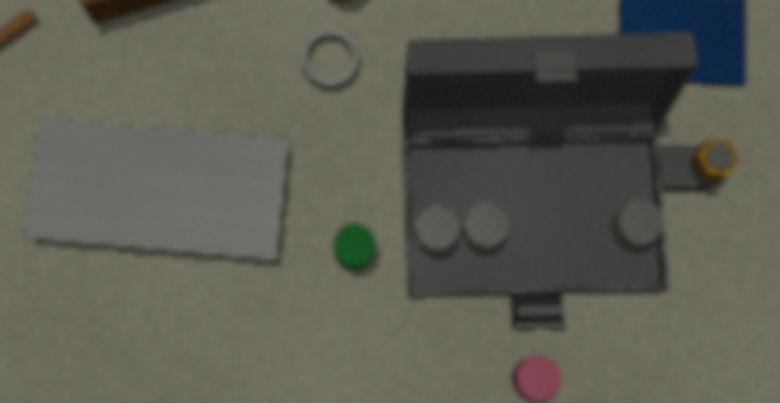

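The enlarged crop confirms three pale tins, all inside the case, at crop pixels (437,228), (486,226) and (640,222). Green and pink stand outside it. Next I'll fit the shelf and case precisely.

```bash
python3 - <<'E'
from h import *
z=np.load("top0.npz");i,d=z["i"],z["d"];m=robot.camera_model("top");P=cloud(d,m)
X,Y,Z=P[...,0],P[...,1],P[...,2]
mk=((Z>.036)&(Z<.045)&(Y>.05)&(Y<.4)&(X>.38)&(X<.6)).astype(np.uint8)
n,l,s,c=cv2.connectedComponentsWithStats(mk);k=1+np.argmax(s[1:,4]);q=P[l==k]
print("shelf",cv2.minAreaRect((q[:,:2]*1000).astype(np.float32)),np.median(q[:,2]))
# case rim
b=(Z>.021)&(Z<.031)&(X>.35)&(X<.58)&(Y<-.05)&(Y>-.4)
q=P[b]
# front edge: per y bin min x
def ed(a,o,lo,hi,f,rng):
    pts=[]
    for t in np.arange(lo,hi,.006):
        g=q[(q[:,o]>t)&(q[:,o]<t+.006)&(q[:,a]>rng[0])&(q[:,a]<rng[1])]
        if len(g): pts.append([t+.003,f(g[:,a])])
    p=np.array(pts)
    for _ in range(3):
        c=np.polyfit(p[:,0],p[:,1],1);r=p[:,1]-np.polyval(c,p[:,0]);p=p[abs(r)<max(.002,1.5*r.std())]
    return c,len(p),r.std()
for nm,a in (("front",(0,1,-.36,-.09,np.median,(.35,.40))),("left",(1,0,.39,.53,np.median,(-.1,-.06))),("right",(1,0,.39,.53,np.median,(-.40,-.355)))):
    c,n,r=ed(*a);print(nm,c,n,r)
# nut top & cap
b=(X>.47)&(X<.54)&(Y<-.39)&(Y>-.46)
for lo,hi in((.0835,.09),(.077,.0835),(.077,.09)):
    g=P[b&(Z>lo)&(Z<hi)];print("nut",lo,len(g),g.mean(0),g.min(0),g.max(0),cv2.minEnclosingCircle((g[:,:2]*1000).astype(np.float32)))
# lid: highest ridge & both camera
g=P[(X>.5)&(X<.7)&(Y<-.05)&(Y>-.42)&(Z>.1)]
print("lidtop",np.percentile(g,[1,50,99],axis=0))
Q=cloud(np.load("scene0.npz")["d"],robot.camera_model("scene"))
g=Q[(Q[...,0]>.5)&(Q[...,0]<.7)&(Q[...,1]<-.05)&(Q[...,1]>-.42)&(Q[...,2]>.1)]
print("lid sc",np.percentile(g,[1,50,99],axis=0))
b=(Q[...,2]>.1)&(Q[...,0]>.5)&(Q[...,0]<.7)&(Q[...,1]<-.1)&(Q[...,1]>-.36)
c,_,_,_=np.linalg.lstsq(np.c_[Q[b][:,1:],np.ones(b.sum())],Q[b][:,0],rcond=None);print("lid plane x=ay+bz+c",c)
g=Q[(Q[...,0]>.46)&(Q[...,0]<.55)&(Q[...,1]<-.38)&(Q[...,1]>-.47)&(Q[...,2]>.055)]
print("nut scene",len(g),np.percentile(g,[2,50,98],axis=0))
E
```

```text
shelf ((485.85015869140625, 204.6903839111328), (290.28839111328125, 140.7852020263672), 84.12683868408203) 0.03985229317446648
front [-0.01842485  0.36086248] 41 0.0008118254135301555
left [ 0.02104058 -0.09310178] 24 0.0009520064936437333
right [-0.09411447 -0.33418413] 15 0.001747310123871713
nut 0.0835 61 [ 0.5047459  -0.42590214  0.08605757] [ 0.48503743 -0.44151499  0.08351942] [ 0.51766944 -0.40792961  0.08991009] ((502.1969909667969, -424.9728698730469), 19.60608673095703)
nut 0.077 80 [ 0.5051596  -0.42597707  0.08028147] [ 0.48532799 -0.44866471  0.07724692] [ 0.52459586 -0.40627524  0.08348265] ((504.7686767578125, -426.8330993652344), 21.888370513916016)
nut 0.077 141 [ 0.50498062 -0.42594465  0.08278035] [ 0.48503743 -0.44866471  0.07724692] [ 0.52459586 -0.40627524  0.08991009] ((504.7686767578125, -426.8330993652344), 21.888370513916016)
lidtop [[ 0.56058826 -0.37228477  0.10188095]
 [ 0.59251106 -0.22665644  0.1992508 ]
 [ 0.61453937 -0.07905544  0.22178006]]
lid sc [[ 0.57092345 -0.36877091  0.1016282 ]
 [ 0.60538888 -0.22670327  0.17527445]
 [ 0.61762769 -0.08056108  0.21893478]]
lid plane x=ay+bz+c [-0.01586434 -0.06533287  0.6105149 ]
nut scene 235 [[ 0.4957525  -0.44452438  0.05699982]
 [ 0.51922453 -0.42253199  0.07922685]
 [ 0.52917513 -0.40580144  0.08876007]]
```

```bash
cat >> h.py <<'E'
def plan(*T):
    "targets (x,y,z,closing-axis angle deg) -> normalised shift/turn from present pose"
    o=robot.get_obs();p=np.array(o["position"]);M=R.from_quat(o["tool_rot"]).as_matrix()
    ya=np.degrees(np.arctan2(M[1,1],M[0,1]))
    print("t",round(o["time"],1),"pos",p.round(4),"yang",round(ya,1),"grip",round(o["grip_width"],4),"F",np.round(o["ft_force"],1))
    for t in T:
        s=M.T@(np.array(t[:3])-p)/.2;w=-(t[3]-ya);w=(w+180)%360-180
        print(t,"->",s.round(3),"turn",round(w/180,3),"rows",max(int(np.ceil(np.linalg.norm(s)*.2/.0417)),int(np.ceil(abs(w)/7.16))))
E
python3 - <<'E'
from h import *
plan((.42,.42,.2,40),(.45,.30,.2,0))
z=np.load("scene0.npz");Q=cloud(z["d"],robot.camera_model("scene"))
for y0 in(-.13,-.30):
    b=(abs(Q[...,1]-y0)<.012)&(Q[...,0]>.54)&(Q[...,0]<.68)&(Q[...,2]>.03);q=Q[b]
    for lo in np.arange(.04,.24,.02):
        g=q[(q[:,2]>=lo)&(q[:,2]<lo+.02)]
        if len(g): print(y0,round(lo+.01,2),len(g),np.percentile(g[:,0],[10,50,90]).round(4),g[:,2].max().round(3))
E
```

```text
t 0.1 pos [0.252  0.5712 0.2085] yang 66.2 grip 0.0871 F [-0.1  0.5 -0.3]
(0.42, 0.42, 0.2, 40) -> [-1.074 -0.352  0.043] turn 0.145 rows 6
(0.45, 0.3, 0.2, 0) -> [-1.453 -0.84   0.043] turn 0.368 rows 10
-0.13 0.05 44 [0.5845 0.5866 0.5885] 0.059
-0.13 0.07 47 [0.5886 0.5908 0.5937] 0.079
-0.13 0.09 46 [0.5922 0.5944 0.5975] 0.1
-0.13 0.11 50 [0.5969 0.5983 0.6004] 0.12
-0.13 0.13 51 [0.5998 0.6022 0.6046] 0.14
-0.13 0.15 58 [0.6041 0.606  0.6076] 0.16
-0.13 0.17 57 [0.6078 0.6096 0.6118] 0.18
-0.13 0.19 95 [0.6016 0.6115 0.6143] 0.2
-0.13 0.21 71 [0.5775 0.5884 0.5988] 0.206
-0.3 0.05 43 [0.5868 0.5899 0.5918] 0.06
-0.3 0.07 47 [0.592  0.5938 0.5956] 0.08
-0.3 0.09 51 [0.5958 0.5982 0.5999] 0.1
-0.3 0.11 50 [0.5989 0.6013 0.604 ] 0.119
-0.3 0.13 56 [0.6032 0.6052 0.607 ] 0.14
-0.3 0.15 54 [0.6065 0.6087 0.6111] 0.16
-0.3 0.17 62 [0.6098 0.6122 0.6138] 0.18
-0.3 0.19 102 [0.6048 0.6142 0.6173] 0.2
-0.3 0.21 76 [0.5807 0.5901 0.6014] 0.206
```

>>> move_arm --motion "1 -0.95 -0.35 0 0.2; 1 -0.95 -0.35 0 0.2; 1 -0.95 -0.35 0 0.2; 1 -0.95 -0.35 0 0.2; 1 -0.95 -0.35 0 0.2; 1 -0.95 -0.35 0 0.2" --newtons 20

```text
time: 0.6
position: [0.4029, 0.4266, 0.209]
tool_rot: [0.503, 0.864, -0.0, 0.002]
ft_force: [-0.1, 0.7, 0.0]
grip_width: 0.087
grip_force: 0.0
```

```bash
python3 -c "
from h import *
plan((.46,.24,.2,0),(.45,.2,.2,0))"
```

```text
t 0.6 pos [0.4029 0.4266 0.209 ] yang 29.6 grip 0.087 F [-0.1  0.7  0. ]
(0.46, 0.24, 0.2, 0) -> [-0.952 -0.213  0.048] turn 0.164 rows 5
(0.45, 0.2, 0.2, 0) -> [-1.101 -0.355  0.048] turn 0.164 rows 6
```

>>> move_arm --motion "1 -0.95 -0.2 0 0.165; 1 -0.95 -0.2 0 0.165; 1 -0.95 -0.2 0 0.165; 1 -0.95 -0.2 0 0.165; 1 -0.95 -0.2 0 0.165; 1 -0.95 -0.2 0 0.165; 1 -0.95 -0.2 0 0.165"

```text
time: 1.18
position: [0.459, 0.2457, 0.2092]
tool_rot: [0.705, 0.709, -0.0, -0.0]
ft_force: [-0.2, -0.1, 0.2]
grip_width: 0.0871
grip_force: 0.0
```

```bash
python3 -c "
from h import *
plan((.445,.06,.17,0),(.4333,-.1138,.12,0))"
```

```text
t 1.2 pos [0.459  0.2457 0.2092] yang 0.3 grip 0.0871 F [-0.2 -0.1  0.2]
(0.445, 0.06, 0.17, 0) -> [-0.928 -0.075  0.196] turn 0.002 rows 5
(0.4333, -0.1138, 0.12, 0) -> [-1.797 -0.139  0.445] turn 0.002 rows 9
```

>>> move_arm --motion "1 -0.95 -0.075 0 0; 1 -0.95 -0.075 0 0; 1 -0.95 -0.075 0 0; 1 -0.95 -0.075 0 0; 1 -0.95 -0.075 0 0; 1 -0.95 -0.075 0 0"

```text
time: 1.68
position: [0.4453, 0.0544, 0.2093]
tool_rot: [0.705, 0.709, -0.0, 0.0]
ft_force: [-0.1, 1.1, -1.1]
grip_width: 0.0874
grip_force: 0.0
```

```bash
python3 -c "
from h import *
plan((.4333,-.1138,.12,0),(.4333,-.1138,.025,0))"
```

```text
t 1.7 pos [0.4453 0.0544 0.2093] yang 0.4 grip 0.0874 F [-0.1  1.1 -1.1]
(0.4333, -0.1138, 0.12, 0) -> [-0.84  -0.065  0.447] turn 0.002 rows 5
(0.4333, -0.1138, 0.025, 0) -> [-0.84  -0.065  0.922] turn 0.002 rows 6
```

>>> move_arm --motion "1 -0.84 -0.065 0.3 0; 1 -0.84 -0.065 0.3 0; 1 -0.84 -0.065 0.3 0; 1 -0.84 -0.065 0.3 0; 1 -0.84 -0.065 0.3 0; 1 -0.84 -0.065 0.6 0; 1 -0.84 -0.065 0.75 0; 1 -0.84 -0.065 0.85 0; 1 -0.84 -0.065 0.92 0; 1 -0.84 -0.065 0.92 0"

```text
time: 2.52
position: [0.4326, -0.1088, 0.0226]
tool_rot: [0.703, 0.711, -0.001, -0.003]
ft_force: [0.2, 0.7, 0.8]
grip_width: 0.0869
grip_force: 0.0
```

>>> move_arm --motion "-1 0 0 0 0; -1 0 0 0 0; -1 0 0 0 0; -1 0 0 0 0; -1 0 0 0 0; -1 0 0 0 0; -1 0 0 0 0; -1 0 0 0 0" --newtons 20

```text
time: 3.18
position: [0.4345, -0.112, 0.0259]
tool_rot: [0.704, 0.71, 0.0, 0.001]
ft_force: [0.7, 0.8, 6.1]
grip_width: 0.0471
grip_force: 20.0
```

```bash
python3 -c "
from h import *
plan((.4333,-.1138,.18,0),(.45,.06,.2,0))
i,d=robot.camera('top');save('pics/t1.png',i)"
```

```text
t 3.2 pos [ 0.4345 -0.112   0.0259] yang 0.4 grip 0.0471 F [0.7 0.8 6.1]
(0.4333, -0.1138, 0.18, 0) -> [-0.01  -0.005 -0.771] turn 0.002 rows 4
(0.45, 0.06, 0.2, 0) -> [ 0.859  0.086 -0.871] turn 0.002 rows 6
```

>>> move_arm --motion "-1 0 0 -0.2 0; -1 0 0 -0.4 0; -1 0 0 -0.6 0; -1 0 0 -0.75 0; -1 0.2 0.02 -0.75 0; -1 0.4 0.04 -0.75 0; -1 0.6 0.06 -0.75 0; -1 0.8 0.1 -0.75 0; -1 0.95 0.15 -0.75 0; -1 0.95 0.15 -0.75 0"

```text
time: 4.07
position: [0.4627, 0.0834, 0.1751]
tool_rot: [0.702, 0.712, 0.001, -0.0]
ft_force: [0.7, 0.3, -1.8]
grip_width: 0.0475
grip_force: 20.0
```

```bash
python3 -c "
from h import *
plan((.4914,.2648,.13,-5),(.4914,.2648,.063,-5))"
```

```text
t 4.1 pos [0.4627 0.0834 0.1751] yang 0.8 grip 0.0475 F [ 0.7  0.3 -1.8]
(0.4914, 0.2648, 0.13, -5) -> [0.905 0.155 0.228] turn 0.032 rows 5
(0.4914, 0.2648, 0.063, -5) -> [0.904 0.155 0.563] turn 0.032 rows 6
```

>>> move_arm --motion "-1 0.2 0.03 0 0.03; -1 0.4 0.06 0 0.03; -1 0.6 0.1 0 0.03; -1 0.8 0.13 0 0.03; -1 0.9 0.155 0.1 0.03; -1 0.9 0.155 0.25 0.03; -1 0.9 0.155 0.35 0.03; -1 0.9 0.155 0.45 0.03; -1 0.9 0.155 0.5 0.03; -1 0.9 0.155 0.5 0.03; -1 0.9 0.155 0.5 0.03"

```text
time: 4.98
position: [0.4915, 0.2582, 0.0749]
tool_rot: [0.737, 0.676, -0.001, -0.0]
ft_force: [0.0, 1.3, -2.0]
grip_width: 0.0476
grip_force: 20.0
```

```bash
python3 -c "
from h import *
plan((.4914,.2648,.061,-5))"
```

```text
t 5.0 pos [0.4915 0.2582 0.0749] yang -5.0 grip 0.0476 F [ 0.   1.3 -2. ]
(0.4914, 0.2648, 0.061, -5) -> [ 0.033 -0.003  0.07 ] turn 0.0 rows 1
```

>>> move_arm --motion "-1 0.02 0 0.03 0; -1 0.02 0 0.06 0; -1 0.02 0 0.068 0; -1 0.02 0 0.068 0; -1 0.02 0 0.068 0; -1 0.02 0 0.068 0"

```text
time: 5.48
position: [0.4923, 0.2629, 0.0621]
tool_rot: [0.737, 0.676, 0.0, 0.0]
ft_force: [1.0, 0.1, -2.0]
grip_width: 0.0471
grip_force: 20.0
```

>>> move_arm --motion "-1 0 0 0.006 0; -1 0 0 0.01 0; -1 0 0 0.01 0; 0 0 0 0.01 0; 1 0 0 0.01 0; 1 0 0 0.01 0; 1 0 0 0.01 0; 1 0 0 0.01 0"

```text
time: 6.15
position: [0.4922, 0.263, 0.0597]
tool_rot: [0.737, 0.676, 0.0, -0.0]
ft_force: [-0.4, -0.1, 0.1]
grip_width: 0.0664
grip_force: 0.0
```

>>> move_arm --motion "1 0 0 -0.15 0; 1 0 0 -0.3 0; 1 0 0 -0.5 0; 1 0 0 -0.6 0; 1 -0.2 0 -0.6 0; 1 -0.4 -0.05 -0.6 0; 1 -0.6 -0.1 -0.6 0; 1 -0.8 -0.15 -0.6 0; 1 -0.95 -0.2 -0.6 0; 1 -0.95 -0.2 -0.6 0"

```text
time: 6.98
position: [0.4329, 0.0734, 0.1794]
tool_rot: [0.738, 0.674, -0.002, -0.001]
ft_force: [-0.7, 0.8, 0.6]
grip_width: 0.0869
grip_force: 0.0
```

```bash
cat >> h.py <<'E'
def tins(show=None):
    "pale/any flat discs of tin-top height (case .055, shelf .09, bench .05)"
    i,d=robot.camera("top");m=robot.camera_model("top");P=cloud(d,m);hsv=cv2.cvtColor(i,cv2.COLOR_RGB2HSV)
    X,Y,Z=P[...,0],P[...,1],P[...,2]
    for nm,lo,hi in(("low",.046,.062),("shelf",.083,.097)):
        mk=((Z>lo)&(Z<hi)&(X>.2)&(X<.56)&(Y>-.39)&(Y<.45)).astype(np.uint8)
        n,l,s,c=cv2.connectedComponentsWithStats(mk)
        for k in range(1,n):
            if 100<s[k,4]<400:
                q=P[l==k];r=cv2.minAreaRect((q[:,:2]*1000).astype(np.float32))
                f=""
                if nm=="shelf":
                    e=q[:,:2].mean(0)-[.4859,.2047];f="shelf frame y %.3f x %.3f"%(e@[.092,.996],e@[.996,-.092])
                print(nm,c[k].round(),s[k,4],np.median(q,0).round(4),np.round(r[0],1),np.round(r[1],0),"sat",int(np.median(hsv[l==k][:,1])),f)
    if show: save(show,i)
E
python3 -c "
from h import *
plan((.4364,-.1695,.18,0),)
tins()"
```

```text
t 7.0 pos [0.4329 0.0734 0.1794] yang -5.2 grip 0.0869 F [-0.7  0.8  0.6]
(0.4364, -0.1695, 0.18, 0) -> [-1.208  0.127 -0.002] turn -0.029 rows 6
low [381. 220.] 224 [ 0.438  -0.3422  0.0543] [ 437.4 -343.9] [48. 49.] sat 8 
low [322. 222.] 224 [ 0.4363 -0.1692  0.0542] [ 435.4 -169.2] [48. 47.] sat 8 
low [271. 229.] 198 [ 0.4166 -0.0204  0.05  ] [416.8 -21.6] [44. 48.] sat 174 
low [342. 280.] 214 [ 0.2676 -0.2215  0.0498] [ 266.5 -221. ] [46. 47.] sat 115 
shelf [174. 203.] 228 [0.4911 0.2577 0.089 ] [491.6 257.3] [50. 46.] sat 9 shelf frame y 0.053 x 0.000
```

>>> move_arm --motion "1 -0.2 0 0 -0.03; 1 -0.4 0.05 0 -0.03; 1 -0.6 0.07 0 -0.03; 1 -0.8 0.1 0 -0.03; 1 -1 0.105 0 -0.03; 1 -1 0.105 0 -0.03; 1 -1 0.105 0 -0.03"

```text
time: 7.62
position: [0.4408, -0.1256, 0.1796]
tool_rot: [0.705, 0.709, 0.0, 0.0]
ft_force: [0.5, 0.9, -0.1]
grip_width: 0.0871
grip_force: 0.0
```

```bash
python3 -c "
from h import *
plan((.436,-.1692,.025,0),)"
```

```text
t 7.6 pos [ 0.4408 -0.1256  0.1796] yang 0.3 grip 0.0871 F [ 0.5  0.9 -0.1]
(0.436, -0.1692, 0.025, 0) -> [-0.218 -0.026  0.773] turn 0.001 rows 4
```

>>> move_arm --motion "1 -0.15 -0.025 0.1 0; 1 -0.218 -0.025 0.25 0; 1 -0.218 -0.025 0.4 0; 1 -0.218 -0.025 0.55 0; 1 -0.218 -0.025 0.67 0; 1 -0.218 -0.025 0.74 0; 1 -0.218 -0.025 0.77 0; 1 -0.218 -0.025 0.77 0; 1 -0.218 -0.025 0.77 0"

```text
time: 8.37
position: [0.4356, -0.1666, 0.0259]
tool_rot: [0.703, 0.711, 0.0, -0.0]
ft_force: [-0.2, 0.3, 0.0]
grip_width: 0.087
grip_force: 0.0
```

>>> move_arm --motion "-1 0 0 0 0; -1 0 0 0 0; -1 0 0 0 0; -1 0 0 0 0; -1 0 0 0 0; -1 0 0 0 0; -1 0 0 0 0"

```text
time: 8.95
position: [0.4356, -0.1681, 0.026]
tool_rot: [0.704, 0.71, 0.0, 0.001]
ft_force: [0.3, -0.3, 0.4]
grip_width: 0.0483
grip_force: 0.7
```

>>> move_arm --motion "-1 0 0 -0.2 0; -1 0 0 -0.4 0; -1 0 0 -0.6 0; -1 0 0 -0.75 0; -1 0.2 0.02 -0.75 0; -1 0.4 0.04 -0.75 0; -1 0.6 0.06 -0.75 0; -1 0.8 0.08 -0.75 0; -1 1 0.1 -0.75 0; -1 1 0.1 -0.75 0; -1 1 0.1 -0.75 0"

```text
time: 9.87
position: [0.4525, 0.0346, 0.1755]
tool_rot: [0.702, 0.712, -0.0, -0.0]
ft_force: [-0.1, 0.0, -1.0]
grip_width: 0.0473
grip_force: 20.0
```

```bash
python3 -c "
from h import *
plan((.4854,.2,.1,-5),(.4854,.2,.061,-5))"
```

```text
t 9.9 pos [0.4525 0.0346 0.1755] yang 0.8 grip 0.0473 F [-0.1  0.  -1. ]
(0.4854, 0.2, 0.1, -5) -> [0.825 0.176 0.377] turn 0.032 rows 5
(0.4854, 0.2, 0.061, -5) -> [0.825 0.177 0.572] turn 0.032 rows 5
```

>>> move_arm --motion "-1 0.2 0.03 0 0.03; -1 0.4 0.06 0 0.03; -1 0.6 0.1 0 0.03; -1 0.8 0.15 0 0.03; -1 0.83 0.177 0.1 0.03; -1 0.83 0.177 0.25 0.03; -1 0.83 0.177 0.37 0.03; -1 0.83 0.177 0.47 0.03; -1 0.83 0.177 0.52 0.03; -1 0.83 0.177 0.52 0.03; -1 0.83 0.177 0.52 0.03"

```text
time: 10.78
position: [0.4878, 0.1976, 0.0715]
tool_rot: [0.737, 0.675, -0.0, -0.0]
ft_force: [1.2, -0.5, -1.6]
grip_width: 0.0475
grip_force: 20.0
```

```bash
python3 -c "
from h import *
plan((.4857,.2,.061,-5))
tins()"
```

```text
t 10.8 pos [0.4878 0.1976 0.0715] yang -5.0 grip 0.0475 F [ 1.2 -0.5 -1.6]
(0.4857, 0.2, 0.061, -5) -> [ 0.011 -0.012  0.053] turn -0.0 rows 1
low [381. 220.] 231 [ 0.4373 -0.3421  0.0545] [ 437.1 -342.9] [48. 49.] sat 8 
low [271. 229.] 197 [ 0.4165 -0.0203  0.05  ] [416.9 -21.6] [44. 48.] sat 173 
low [342. 280.] 208 [ 0.2665 -0.2208  0.05  ] [ 266.7 -220.9] [46. 47.] sat 115
```

>>> move_arm --motion "-1 0 -0.01 0.03 0; -1 0 -0.01 0.05 0; -1 0 -0.01 0.06 0; -1 0 -0.01 0.06 0; -1 0 -0.01 0.06 0; 0 0 -0.01 0.06 0; 1 0 -0.01 0.06 0; 1 0 -0.01 0.06 0; 1 0 -0.01 0.06 0; 1 0 -0.01 0.06 0; 1 0 -0.01 0.06 0"

```text
time: 11.75
position: [0.4855, 0.199, 0.0597]
tool_rot: [0.737, 0.676, 0.0, 0.0]
ft_force: [-0.1, -0.1, -0.3]
grip_width: 0.0731
grip_force: 0.0
```

>>> move_arm --motion "1 0 0 -0.15 0; 1 0 0 -0.3 0; 1 0 0 -0.5 0; 1 0 0 -0.6 0; 1 -0.2 0 -0.6 0; 1 -0.4 -0.05 -0.6 0; 1 -0.6 -0.1 -0.6 0; 1 -0.8 -0.12 -0.6 0; 1 -1 -0.15 -0.6 0; 1 -1 -0.15 -0.6 0"

```text
time: 12.58
position: [0.4375, -0.0036, 0.1798]
tool_rot: [0.739, 0.673, -0.001, 0.001]
ft_force: [-0.7, -0.1, -0.2]
grip_width: 0.087
grip_force: 0.0
```

```bash
python3 -c "
from h import *
plan((.44,-.17,.18,0))
tins()"
```

```text
t 12.6 pos [ 0.4375 -0.0036  0.1798] yang -5.3 grip 0.087 F [-0.7 -0.1 -0.2]
(0.44, -0.17, 0.18, 0) -> [-0.827  0.09   0.001] turn -0.03 rows 4
low [381. 220.] 230 [ 0.4368 -0.3421  0.0544] [ 437.  -342.9] [48. 49.] sat 8 
low [342. 280.] 207 [ 0.2677 -0.2208  0.0499] [ 267.3 -220.5] [46. 47.] sat 115 
shelf [174. 203.] 232 [0.4912 0.2572 0.0894] [491.6 257.4] [48. 47.] sat 9 shelf frame y 0.053 x 0.000
shelf [196. 205.] 232 [0.4845 0.1953 0.0893] [485.1 196.8] [48. 47.] sat 9 shelf frame y -0.009 x -0.001
```

>>> move_arm --motion "1 -0.2 0 0 -0.03; 1 -0.4 0.05 0 -0.03; 1 -0.6 0.07 0 -0.03; 1 -0.8 0.1 0 -0.03; 1 -1 0.1 0 -0.03; 1 -1 0.1 0 -0.03; 1 -1 0.1 0 -0.03"

```text
time: 13.22
position: [0.4417, -0.1998, 0.1795]
tool_rot: [0.705, 0.709, 0.0, 0.0]
ft_force: [-0.0, 0.0, 0.6]
grip_width: 0.0872
grip_force: 0.0
```

```bash
python3 -c "
from h import *
plan((.437,-.3425,.025,0),)"
```

```text
t 13.2 pos [ 0.4417 -0.1998  0.1795] yang 0.3 grip 0.0872 F [-0.   0.   0.6]
(0.437, -0.3425, 0.025, 0) -> [-0.713 -0.028  0.772] turn 0.002 rows 6
```

>>> move_arm --motion "1 -0.2 -0.01 0 0; 1 -0.4 -0.02 0 0; 1 -0.6 -0.025 0 0; 1 -0.713 -0.025 0.1 0; 1 -0.713 -0.025 0.25 0; 1 -0.713 -0.025 0.4 0; 1 -0.713 -0.025 0.55 0; 1 -0.713 -0.025 0.67 0; 1 -0.713 -0.025 0.74 0; 1 -0.713 -0.025 0.77 0; 1 -0.713 -0.025 0.77 0; 1 -0.713 -0.025 0.77 0"

```text
time: 14.22
position: [0.4382, -0.3401, 0.026]
tool_rot: [0.704, 0.711, 0.0, -0.0]
ft_force: [-0.2, 0.7, 0.2]
grip_width: 0.0872
grip_force: 0.0
```

>>> move_arm --motion "-1 0 0 0 0; -1 0 0 0 0; -1 0 0 0 0; -1 0 0 0 0; -1 0 0 0 0; -1 0 0 0 0; -1 0 0 0 0; -1 0 0 0 0"

```text
time: 14.88
position: [0.4375, -0.3416, 0.0259]
tool_rot: [0.704, 0.71, 0.0, 0.0]
ft_force: [1.8, 0.1, 1.2]
grip_width: 0.0473
grip_force: 20.0
```

>>> move_arm --motion "-1 0 0 -0.2 0; -1 0 0 -0.4 0; -1 0 0 -0.6 0; -1 0 0 -0.75 0; -1 0.2 0 -0.75 0; -1 0.4 0 -0.75 0; -1 0.6 0 -0.75 0; -1 0.8 0 -0.75 0; -1 1 0 -0.75 0; -1 1 0 -0.75 0; -1 1 0 -0.75 0"

```text
time: 15.8
position: [0.4346, -0.1389, 0.1755]
tool_rot: [0.703, 0.712, -0.0, -0.001]
ft_force: [-0.4, -0.1, -0.9]
grip_width: 0.0473
grip_force: 20.0
```

>>> move_arm --motion "-1 0.2 0.02 0 0; -1 0.4 0.04 0 0; -1 0.6 0.06 0 0; -1 0.8 0.08 0 0; -1 1 0.1 0 0; -1 1 0.1 0 0; -1 1 0.1 0 0"

```text
time: 16.38
position: [0.4547, 0.0597, 0.1756]
tool_rot: [0.703, 0.711, -0.0, 0.0]
ft_force: [0.2, -0.7, -0.7]
grip_width: 0.0473
grip_force: 20.0
```

```bash
python3 -c "
from h import *
plan((.4806,.14,.07,-5))"
```

```text
t 16.4 pos [0.4547 0.0597 0.1756] yang 0.7 grip 0.0473 F [ 0.2 -0.7 -0.7]
(0.4806, 0.14, 0.07, -5) -> [0.4   0.134 0.528] turn 0.032 rows 4
```

>>> move_arm --motion "-1 0.2 0.06 0 0.03; -1 0.4 0.134 0 0.03; -1 0.4 0.134 0.1 0.03; -1 0.4 0.134 0.25 0.03; -1 0.4 0.134 0.37 0.03; -1 0.4 0.134 0.46 0.03; -1 0.4 0.134 0.52 0.03; -1 0.4 0.134 0.52 0.03; -1 0.4 0.134 0.52 0.03"

```text
time: 17.13
position: [0.4807, 0.137, 0.0711]
tool_rot: [0.738, 0.675, -0.001, -0.0]
ft_force: [0.3, 0.1, -1.0]
grip_width: 0.0474
grip_force: 20.0
```

```bash
python3 -c "
from h import *
plan((.4803,.14,.0605,-5))"
```

```text
t 17.1 pos [0.4807 0.137  0.0711] yang -5.1 grip 0.0474 F [ 0.3  0.1 -1. ]
(0.4803, 0.14, 0.0605, -5) -> [ 0.015 -0.003  0.053] turn -0.0 rows 1
```

>>> move_arm --motion "-1 0 0 0.03 0; -1 0 0 0.05 0; -1 0 0 0.058 0; -1 0 0 0.058 0; -1 0 0 0.058 0; 0 0 0 0.058 0; 1 0 0 0.058 0; 1 0 0 0.058 0; 1 0 0 0.058 0; 1 0 0 0.058 0; 1 0 0 0.058 0"

```text
time: 18.05
position: [0.4799, 0.1391, 0.06]
tool_rot: [0.737, 0.676, -0.0, -0.0]
ft_force: [-0.5, 0.6, -0.2]
grip_width: 0.0731
grip_force: 0.0
```

>>> move_arm --motion "1 0 0 -0.15 0; 1 0 0 -0.3 0; 1 0 0 -0.5 0; 1 0 0 -0.7 0; 1 -0.2 0 -0.7 0; 1 -0.4 0 -0.8 0; 1 -0.6 0 -0.9 0; 1 -0.8 0 -0.95 0; 1 -0.95 0 -0.95 0; 1 -0.95 0 -0.95 0; 1 -0.95 0 -0.95 0"

```text
time: 18.97
position: [0.4637, -0.0518, 0.2503]
tool_rot: [0.738, 0.674, 0.0, -0.0]
ft_force: [0.1, -0.3, -0.4]
grip_width: 0.0869
grip_force: 0.0
```

```bash
python3 -c "
from h import *
tins('pics/t2.png')
plan((.56,-.228,.29,0),(.68,-.228,.29,0))"
```

```text
low [342. 280.] 205 [ 0.2676 -0.2211  0.05  ] [ 266.8 -220.5] [46. 48.] sat 115 
shelf [175. 203.] 228 [0.4912 0.2564 0.0894] [491.4 257.4] [48. 48.] sat 9 shelf frame y 0.052 x 0.000
shelf [195. 205.] 229 [0.4844 0.1971 0.0897] [484.6 196.4] [48. 46.] sat 9 shelf frame y -0.008 x -0.001
shelf [216. 206.] 229 [0.4802 0.137  0.0893] [480.9 137.1] [47. 47.] sat 9 shelf frame y -0.068 x 0.001
t 19.0 pos [ 0.4633 -0.0504  0.2499] yang -5.0 grip 0.0866 F [-0.3 -0.8 -0.3]
(0.56, -0.228, 0.29, 0) -> [-0.842  0.56  -0.202] turn -0.028 rows 5
(0.68, -0.228, 0.29, 0) -> [-0.789  1.157 -0.203] turn -0.028 rows 7
```

View pics/t2.png

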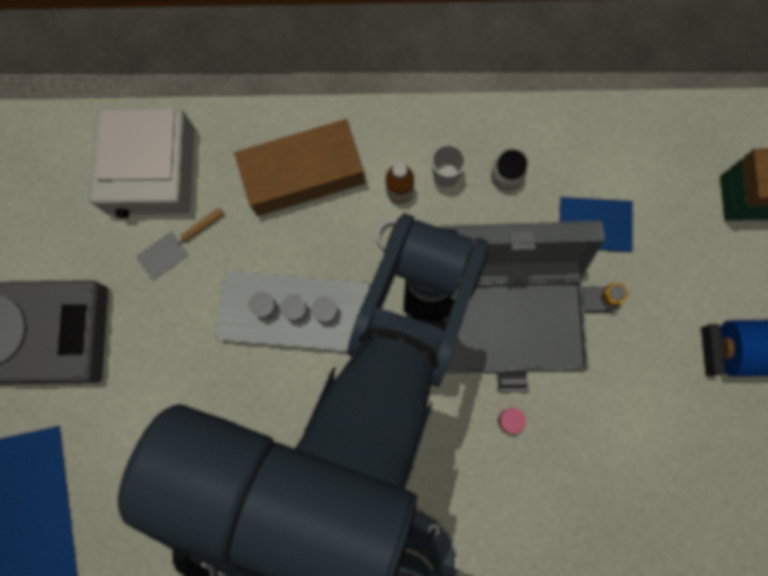

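The three tins stand in a row on the shelf at (263,306), (294,310) and (325,312), and the case looks empty. Next is the lid, which I'll push from behind with closed fingers.

>>> move_arm --motion "-1 -0.1 0.05 -0.15 0; -1 -0.3 0.15 -0.15 -0.028; -1 -0.4 0.3 -0.15 -0.028; -1 -0.55 0.45 -0.15 -0.028; -1 -0.7 0.6 -0.15 -0.028; -1 -0.8 0.8 -0.15 -0.028; -1 -0.8 0.95 -0.15 -0.028; -1 -0.8 1 -0.15 -0.028; -1 -0.8 1 -0.15 -0.028; -1 -0.8 1 -0.15 -0.028"

```text
time: 19.85
position: [0.6492, -0.2244, 0.2784]
tool_rot: [0.705, 0.709, -0.0, -0.002]
ft_force: [0.5, 0.5, 0.2]
grip_width: 0.0283
grip_force: 0.0
```

```bash
python3 -c "
from h import *
plan((.68,-.228,.275,0),(.66,-.228,.178,0))
H=np.array([.5415,.027])
for th in (1.76,1.57,1.4,1.2,1,.8,.6,.4,.2,.1,.075,0):
    c,s=np.cos(th),np.sin(th);C=H+.15*np.array([-c,s])+.04*np.array([s,c]);K=H+.18*np.array([-c,s])+.04*np.array([s,c]);print(th,'TCP',(C+[.015,.008]).round(3),'corner',K.round(3))"
```

```text
t 19.9 pos [ 0.6492 -0.2244  0.2784] yang 0.3 grip 0.0283 F [0.5 0.5 0.2]
(0.68, -0.228, 0.275, 0) -> [-0.019  0.154  0.016] turn 0.002 rows 1
(0.66, -0.228, 0.178, 0) -> [-0.019  0.056  0.502] turn 0.002 rows 3
1.76 TCP [0.624 0.175] corner [0.615 0.196]
1.57 TCP [0.596 0.185] corner [0.581 0.207]
1.4 TCP [0.57 0.19] corner [0.55  0.211]
1.2 TCP [0.539 0.189] corner [0.514 0.209]
1 TCP [0.509 0.183] corner [0.478 0.2  ]
0.8 TCP [0.481 0.17 ] corner [0.445 0.184]
0.6 TCP [0.455 0.153] corner [0.416 0.162]
0.4 TCP [0.434 0.13 ] corner [0.391 0.134]
0.2 TCP [0.417 0.104] corner [0.373 0.102]
0.1 TCP [0.411 0.09 ] corner [0.366 0.085]
0.075 TCP [0.41  0.086] corner [0.365 0.08 ]
0 TCP [0.406 0.075] corner [0.362 0.067]
```

>>> move_arm --motion "-1 -0.02 0.12 0 0; -1 -0.02 0.12 0 0; -1 -0.02 0.12 0.15 0; -1 -0.02 0.12 0.3 0; -1 -0.02 0.12 0.4 0; -1 -0.02 0.12 0.48 0; -1 -0.02 0.12 0.48 0; -1 -0.02 0.12 0.48 0; -1 -0.02 0.12 0.48 0"

```text
time: 20.6
position: [0.6736, -0.2305, 0.1858]
tool_rot: [0.706, 0.708, 0.0, 0.001]
ft_force: [0.0, -0.2, -0.2]
grip_width: 0.0003
grip_force: 0.0
```

```bash
python3 -c "
from h import *
plan((.596,-.228,.183,0),(.57,-.228,.188,0),(.539,-.228,.188,0),(.509,-.228,.182,0))"
```

```text
t 20.6 pos [ 0.6736 -0.2305  0.1858] yang 0.2 grip 0.0003 F [ 0.  -0.2 -0.2]
(0.596, -0.228, 0.183, 0) -> [ 0.014 -0.388  0.013] turn 0.001 rows 2
(0.57, -0.228, 0.188, 0) -> [ 0.014 -0.518 -0.012] turn 0.001 rows 3
(0.539, -0.228, 0.188, 0) -> [ 0.014 -0.673 -0.012] turn 0.001 rows 4
(0.509, -0.228, 0.182, 0) -> [ 0.015 -0.823  0.018] turn 0.001 rows 4
```

Contact should come near x = 0.63. I'll push slowly up to x ≈ 0.58 and watch the force.

>>> move_arm --motion "-1 0 -0.08 0 0; -1 0 -0.16 0 0; -1 0 -0.2 0 0; -1 0 -0.24 0 0; -1 0 -0.28 0 0; -1 0 -0.32 0 0; -1 0 -0.36 0 0; -1 0 -0.4 0 0; -1 0 -0.44 0 0; -1 0 -0.47 0 0"

```text
time: 21.43
position: [0.5886, -0.232, 0.1925]
tool_rot: [0.707, 0.707, 0.007, 0.01]
ft_force: [9.2, 7.8, 26.9]
grip_width: 0.0004
grip_force: 13.4
```

```bash
python3 -c "
from h import *
plan((.57,-.228,.188,0),(.539,-.228,.187,0),(.509,-.228,.181,0),(.481,-.228,.168,0),(.455,-.228,.151,0),(.434,-.228,.128,0))"
```

```text
t 21.4 pos [ 0.5886 -0.232   0.1925] yang 0.0 grip 0.0004 F [ 9.2  7.8 26.9]
(0.57, -0.228, 0.188, 0) -> [ 0.02  -0.093  0.02 ] turn 0.0 rows 1
(0.539, -0.228, 0.187, 0) -> [ 0.02  -0.248  0.021] turn 0.0 rows 2
(0.509, -0.228, 0.181, 0) -> [ 0.02  -0.399  0.048] turn 0.0 rows 2
(0.481, -0.228, 0.168, 0) -> [ 0.021 -0.541  0.109] turn 0.0 rows 3
(0.455, -0.228, 0.151, 0) -> [ 0.021 -0.673  0.191] turn 0.0 rows 4
(0.434, -0.228, 0.128, 0) -> [ 0.022 -0.78   0.303] turn 0.0 rows 5
```

```bash
python3 -c "
from h import *
i,d=robot.camera('scene');save('pics/s1.png',i[60:250,60:320],3)
print(robot.get_obs()['ft_force'],robot.get_obs()['moment'])
Q=cloud(d,robot.camera_model('scene'))
for y0 in(-.14,-.32):
    b=(abs(Q[...,1]-y0)<.012)&(Q[...,0]>.52)&(Q[...,0]<.68)&(Q[...,2]>.03);q=Q[b]
    for lo in (.06,.1,.14,.18,.2):
        g=q[(q[:,2]>=lo)&(q[:,2]<lo+.02)]
        if len(g): print(y0,round(lo+.01,2),len(g),np.percentile(g[:,0],[10,50,90]).round(4),g[:,2].max().round(3))
"
```

```text
[ 6.17420801  5.73251563 22.69947763] [ 0.99268043 -1.1190045   0.02232071]
-0.14 0.07 51 [0.5827 0.5847 0.5868] 0.08
-0.14 0.11 59 [0.5849 0.5861 0.5881] 0.12
-0.14 0.15 61 [0.5859 0.5873 0.5902] 0.16
-0.14 0.19 63 [0.587  0.5887 0.591 ] 0.2
-0.14 0.21 118 [0.5548 0.5748 0.5899] 0.21
-0.32 0.07 55 [0.5849 0.5871 0.5893] 0.08
-0.32 0.11 53 [0.5864 0.589  0.5902] 0.12
-0.32 0.15 64 [0.5884 0.5907 0.5936] 0.16
-0.32 0.19 67 [0.5894 0.5913 0.5926] 0.2
-0.32 0.21 121 [0.5594 0.5775 0.5914] 0.211
```

View pics/s1.png

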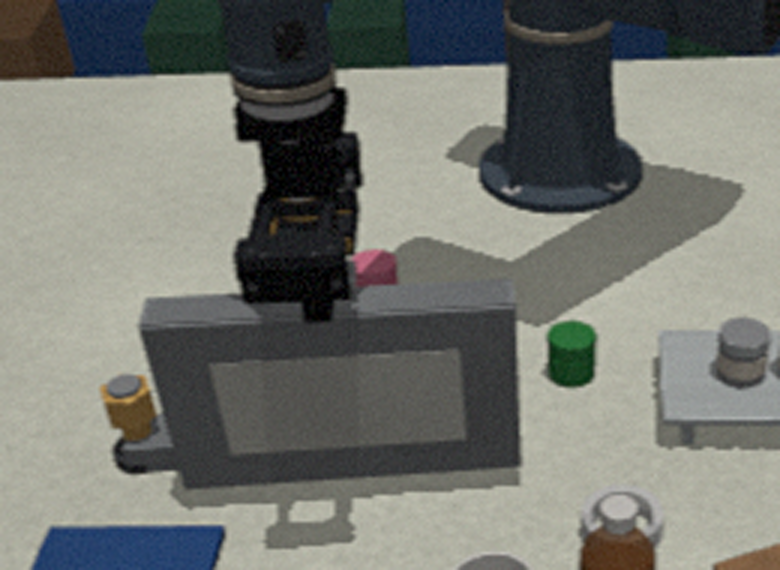

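The gripper body is touching the lid's nose bar, in the middle of the top edge near crop (330,290). I'll back off, raise the tool and shift 50 mm along y, clear of the nose.

>>> move_arm --motion "-1 0 0.05 -0.03 0; -1 0 0.1 -0.1 0; -1 0.1 0.15 -0.1 0; -1 0.25 0.15 -0.1 0; -1 0.27 0.15 -0.08 0; -1 0.27 0.15 -0.06 0; -1 0.27 0.15 -0.06 0; -1 0.27 0.15 -0.06 0"

```text
time: 22.15
position: [0.609, -0.1778, 0.1957]
tool_rot: [0.707, 0.708, -0.0, -0.0]
ft_force: [-0.1, -0.6, 0.5]
grip_width: 0.0004
grip_force: 0.0
```

```bash
python3 -c "
from h import *
plan((.596,-.178,.192,0),(.57,-.178,.198,0),(.539,-.178,.196,0),(.509,-.178,.190,0))"
```

```text
t 22.1 pos [ 0.609  -0.1778  0.1957] yang 0.1 grip 0.0004 F [-0.1 -0.6  0.5]
(0.596, -0.178, 0.192, 0) -> [-0.001 -0.065  0.019] turn 0.001 rows 1
(0.57, -0.178, 0.198, 0) -> [-0.001 -0.195 -0.011] turn 0.001 rows 1
(0.539, -0.178, 0.196, 0) -> [-0.001 -0.35  -0.001] turn 0.001 rows 2
(0.509, -0.178, 0.19, 0) -> [-0.    -0.5    0.029] turn 0.001 rows 3
```

>>> move_arm --motion "-1 0 -0.04 0 0; -1 0 -0.08 0 0; -1 0 -0.12 0 0; -1 0 -0.16 0 0; -1 0 -0.2 -0.01 0; -1 0 -0.2 -0.01 0"

```text
time: 22.65
position: [0.5672, -0.177, 0.1986]
tool_rot: [0.707, 0.708, -0.0, -0.001]
ft_force: [0.1, -0.3, -0.1]
grip_width: 0.0003
grip_force: 0.0
```

```bash
cat >> h.py <<'E'
def lid():
    i,d=robot.camera('scene');Q=cloud(d,robot.camera_model('scene'))
    q=Q[(abs(Q[...,1]+.315)<.02)&(Q[...,0]>.34)&(Q[...,0]<.66)&(Q[...,2]>.075)]
    k=q[:,2].argmax();print("lid top pt",q[k].round(3))
    for lo in np.arange(.08,.22,.02):
        g=q[(q[:,2]>=lo)&(q[:,2]<lo+.02)]
        if len(g): print(round(lo+.01,2),len(g),np.percentile(g[:,0],[5,50,95]).round(3))
    return i
E
python3 -c "
from h import *
lid();plan((.54,-.178,.198,0))"
```

```text
lid top pt [ 0.567 -0.297  0.209]
0.09 95 [0.585 0.587 0.59 ]
0.11 96 [0.586 0.588 0.59 ]
0.13 99 [0.586 0.589 0.592]
0.15 110 [0.587 0.59  0.592]
0.17 116 [0.587 0.59  0.593]
0.19 117 [0.588 0.591 0.593]
0.21 204 [0.553 0.575 0.592]
t 22.7 pos [ 0.5684 -0.1772  0.1986] yang 0.1 grip 0.0004 F [-0.1  0.6  0. ]
(0.54, -0.178, 0.198, 0) -> [-0.004 -0.142  0.003] turn 0.0 rows 1
```

```bash
python3 -c "
from h import *
i,d=robot.camera('scene');save('pics/s2.png',i[60:250,60:320],3)
m=robot.camera_model('scene');Q=cloud(d,m)
# where does the TCP / tip project, and what's in depth there
for p in ([.568,-.177,.1986],[.568,-.177,.1906],[.583,-.177,.1906],[.568,-.177,.24]):
    c=att(m).T@(np.array(p)-m['position']);u=m['mtx']@c/c[2];print(p,u[:2].round(1),'crop',(u[0]-60)*3,(u[1]-60)*3,c[2].round(3),d[int(u[1]),int(u[0])])
"
```

```text
[0.568, -0.177, 0.1986] [189.9 161.6] crop 389.6458816676475 304.69046250748227 1.025 1.0112605
[0.568, -0.177, 0.1906] [190.2 164.3] crop 390.5693817807411 312.7597075290359 1.03 1.00809
[0.583, -0.177, 0.1906] [190.  167.8] crop 389.96156863663805 323.4764243197225 1.018 1.0105319
[0.568, -0.177, 0.24] [188.2 147.2] crop 384.71915518041004 261.6423214016546 0.999 0.89617527
```

View pics/s2.png

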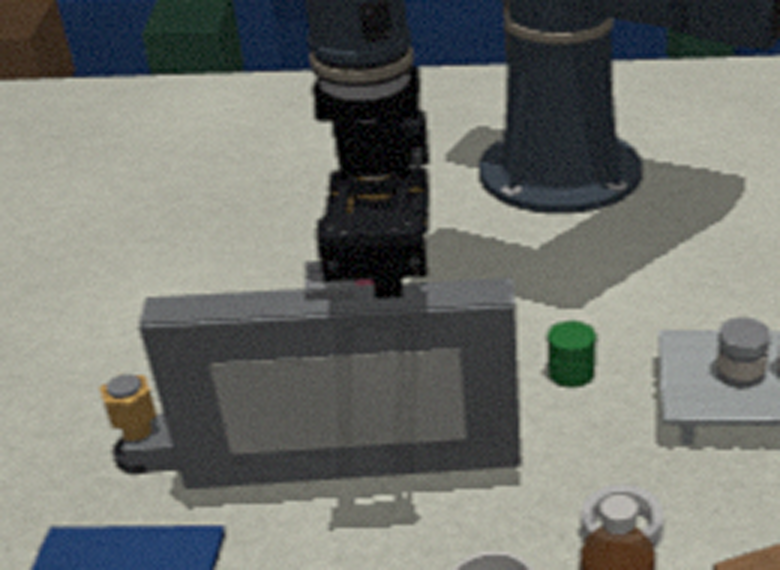

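```bash
python3 -c "
from h import *
i,d=robot.camera('scene');m=robot.camera_model('scene');Q=cloud(d,m)
for v in range(136,172,2): print(v,[ (tuple(Q[v,u].round(3)),int(i[v,u].sum())) for u in (186,190)])
o=robot.get_obs();print(o['position'],o['grip_width'])
"
```

```text
136 [((np.float64(0.657), np.float64(-0.17), np.float64(0.325)), 97), ((np.float64(0.66), np.float64(-0.162), np.float64(0.326)), 116)]
138 [((np.float64(0.666), np.float64(-0.17), np.float64(0.325)), 61), ((np.float64(0.666), np.float64(-0.162), np.float64(0.325)), 76)]
140 [((np.float64(0.664), np.float64(-0.171), np.float64(0.32)), 24), ((np.float64(0.664), np.float64(-0.162), np.float64(0.319)), 52)]
142 [((np.float64(0.662), np.float64(-0.171), np.float64(0.313)), 29), ((np.float64(0.662), np.float64(-0.163), np.float64(0.313)), 0)]
144 [((np.float64(0.66), np.float64(-0.172), np.float64(0.307)), 2), ((np.float64(0.661), np.float64(-0.164), np.float64(0.308)), 3)]
146 [((np.float64(0.658), np.float64(-0.173), np.float64(0.301)), 0), ((np.float64(0.654), np.float64(-0.165), np.float64(0.298)), 13)]
148 [((np.float64(0.654), np.float64(-0.174), np.float64(0.293)), 4), ((np.float64(0.655), np.float64(-0.165), np.float64(0.294)), 29)]
150 [((np.float64(0.655), np.float64(-0.174), np.float64(0.289)), 22), ((np.float64(0.656), np.float64(-0.165), np.float64(0.289)), 3)]
152 [((np.floa
[... 723 characters left out ...]
t64(0.204)), 211), ((np.float64(0.583), np.float64(-0.175), np.float64(0.208)), 203)]
164 [((np.float64(0.589), np.float64(-0.185), np.float64(0.206)), 213), ((np.float64(0.589), np.float64(-0.175), np.float64(0.206)), 195)]
166 [((np.float64(0.586), np.float64(-0.186), np.float64(0.199)), 169), ((np.float64(0.589), np.float64(-0.176), np.float64(0.2)), 164)]
168 [((np.float64(0.587), np.float64(-0.186), np.float64(0.194)), 163), ((np.float64(0.586), np.float64(-0.177), np.float64(0.192)), 161)]
170 [((np.float64(0.588), np.float64(-0.187), np.float64(0.189)), 186), ((np.float64(0.589), np.float64(-0.177), np.float64(0.189)), 174)]
[ 0.56953162 -0.17731712  0.19857103] 2.4882142825896235e-05
```

With the fingers shut, the tips end near z = 0.21. That is about 12 mm above the TCP, so they slid over the lid's edge. I'll go back behind the lid and lower.

>>> move_arm --motion "-1 0 0.1 -0.05 0; -1 0 0.2 -0.05 0; -1 0 0.28 -0.03 0; -1 0 0.28 0.05 0; -1 0 0.28 0.12 0; -1 0 0.28 0.15 0; -1 0 0.28 0.15 0; -1 0 0.28 0.15 0"

```text
time: 23.47
position: [0.6254, -0.1769, 0.168]
tool_rot: [0.706, 0.708, -0.0, -0.0]
ft_force: [0.9, -0.2, -0.2]
grip_width: 0.0005
grip_force: 0.0
```

>>> move_arm --motion "-1 0 -0.05 0 0; -1 0 -0.1 0 0; -1 0 -0.14 0 0; -1 0 -0.18 0 0; -1 0 -0.22 0 0; -1 0 -0.22 0 0"

```text
time: 23.97
position: [0.5813, -0.1777, 0.1697]
tool_rot: [0.706, 0.708, 0.0, 0.002]
ft_force: [1.3, -0.3, 2.3]
grip_width: 0.0007
grip_force: 1.0
```

```bash
python3 -c "
from h import *
lid();plan((.54,-.178,.18,0))"
```

```text
lid top pt [ 0.574 -0.319  0.213]
0.09 104 [0.579 0.581 0.584]
0.11 105 [0.577 0.58  0.582]
0.13 113 [0.575 0.578 0.581]
0.15 107 [0.574 0.577 0.579]
0.17 119 [0.573 0.575 0.578]
0.19 119 [0.571 0.574 0.577]
0.21 204 [0.535 0.562 0.574]
t 24.0 pos [ 0.5813 -0.1775  0.1692] yang 0.1 grip 0.0006 F [ 1.7 -0.6  1.6]
(0.54, -0.178, 0.18, 0) -> [-0.002 -0.206 -0.055] turn 0.001 rows 2
```

>>> move_arm --motion "-1 0 -0.06 0 0; -1 0 -0.12 0 0; -1 0 -0.18 0 0; -1 0 -0.24 0 0; -1 0 -0.31 0.01 0; -1 0 -0.39 0.03 0; -1 0 -0.46 0.06 0; -1 0 -0.53 0.1 0; -1 0 -0.53 0.1 0"

```text
time: 24.77
position: [0.4711, -0.1759, 0.1466]
tool_rot: [0.707, 0.708, -0.001, -0.004]
ft_force: [-1.1, 0.4, -0.0]
grip_width: 0.0003
grip_force: 0.0
```

```bash
python3 -c "
from h import *
save('pics/s3.png',lid()[60:250,60:320],3);plan((.449,-.178,.133,0))"
```

```text
lid top pt [ 0.447 -0.329  0.183]
0.09 161 [0.527 0.537 0.548]
0.11 161 [0.507 0.518 0.528]
0.13 173 [0.486 0.497 0.508]
0.15 166 [0.464 0.476 0.486]
0.17 163 [0.443 0.454 0.465]
0.19 5 [0.443 0.444 0.447]
t 24.8 pos [ 0.4728 -0.1763  0.1472] yang 0.1 grip 0.0006 F [0.4 0.  1.1]
(0.449, -0.178, 0.133, 0) -> [-0.009 -0.119  0.071] turn 0.0 rows 1
```

View pics/s3.png

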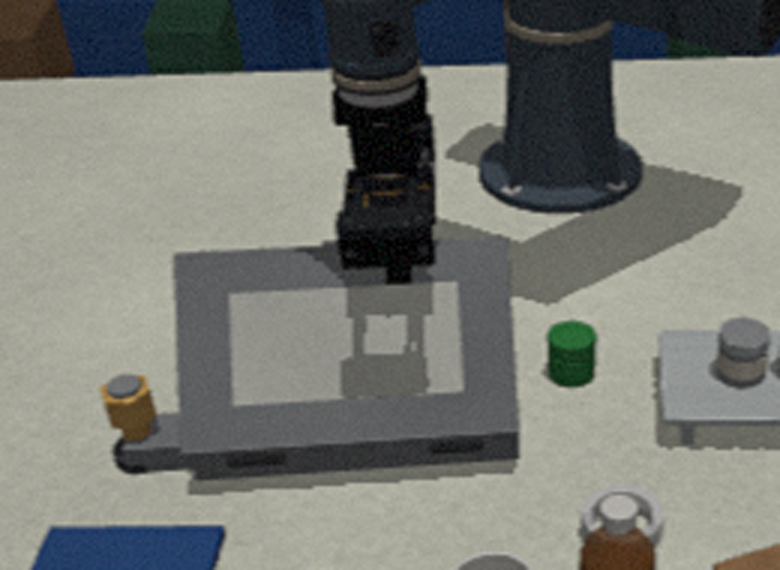

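The lid is at about 0.76 rad and following the fingertips, with almost no force. I'll continue along the arc to about 0.1 rad.

>>> move_arm --motion "-1 0 -0.06 0.035 0; -1 0 -0.115 0.07 0; -1 0 -0.17 0.125 0; -1 0 -0.22 0.185 0; -1 0 -0.265 0.25 0; -1 0 -0.305 0.315 0; -1 0 -0.32 0.35 0; -1 0 -0.33 0.37 0; -1 0 -0.33 0.37 0"

```text
time: 25.57
position: [0.4089, -0.177, 0.0734]
tool_rot: [0.706, 0.708, -0.0, -0.001]
ft_force: [0.0, -0.6, 0.9]
grip_width: 0.0002
grip_force: 0.0
```

```bash
cat >> h.py <<'E'
def lidflat():
    i,d=robot.camera('scene');Q=cloud(d,robot.camera_model('scene'))
    q=Q[(Q[...,1]<-.27)&(Q[...,1]>-.36)&(Q[...,0]>.38)&(Q[...,0]<.53)&(Q[...,2]>.05)&(Q[...,2]<.15)]
    c=np.polyfit(q[:,0],q[:,2],1);print("lid angle",round(-np.arctan(c[0]),3),"z at x=.40,.44",np.polyval(c,[.4,.44]).round(4));return i
E
python3 -c "
from h import *
lidflat();plan((.405,-.178,.06,0))"
```

```text
lid angle 0.129 z at x=.40,.44 [0.0871 0.0819]
t 25.6 pos [ 0.4095 -0.1773  0.0739] yang 0.1 grip 0.0007 F [-0.4 -0.4  0.5]
(0.405, -0.178, 0.06, 0) -> [-0.003 -0.022  0.069] turn 0.001 rows 1
```

>>> move_arm --motion "-1 0 -0.02 0.02 0; -1 0 -0.04 0.04 0; -1 0 -0.04 0.055 0; -1 0 -0.04 0.07 0; -1 0 -0.04 0.085 0; -1 0 -0.04 0.1 0; -1 0 -0.04 0.105 0; -1 0 -0.04 0.105 0"

```text
time: 26.28
position: [0.4011, -0.1772, 0.054]
tool_rot: [0.706, 0.708, -0.0, 0.0]
ft_force: [-2.1, -0.1, 13.6]
grip_width: 0.0003
grip_force: 6.9
```

```bash
python3 -c "
from h import *
lidflat();plan()"
```

```text
lid angle 0.001 z at x=.40,.44 [0.068 0.068]
t 26.3 pos [ 0.4011 -0.1772  0.054 ] yang 0.1 grip 0.0002 F [-1.4  0.4 15.3]
```

Lid shut: angle 0.001 rad, top at 68 mm. Next is the nut.

>>> move_arm --motion "-1 0 0 -0.2 0; -1 0 0 -0.4 0; 1 -0.2 0.1 -0.5 0; 1 -0.4 0.2 -0.5 0; 1 -0.6 0.3 -0.5 0; 1 -0.8 0.4 -0.5 0; 1 -1 0.5 -0.5 0; 1 -1 0.5 -0.5 0; 1 -1 0.5 -0.5 0; 1 -1 0.5 -0.5 0"

```text
time: 27.17
position: [0.5014, -0.3773, 0.1519]
tool_rot: [0.707, 0.707, 0.0, -0.001]
ft_force: [-1.7, 0.4, 0.5]
grip_width: 0.0458
grip_force: 0.0
```

```bash
python3 -c "
from h import *
lidflat();plan((.5055,-.427,.15,1),(.5055,-.427,.06,1))"
```

```text
lid angle 0.002 z at x=.40,.44 [0.0683 0.0682]
t 27.2 pos [ 0.5007 -0.3759  0.1519] yang 0.1 grip 0.0498 F [-0.8  0.5  0.1]
(0.5055, -0.427, 0.15, 1) -> [-0.256  0.023  0.009] turn -0.005 rows 2
(0.5055, -0.427, 0.06, 1) -> [-0.257  0.024  0.459] turn -0.005 rows 3
```

>>> move_arm --motion "1 -0.15 0.024 0 -0.005; 1 -0.255 0.024 0 -0.005; 1 -0.255 0.024 0 -0.005; 1 -0.255 0.024 0 -0.005; 1 -0.255 0.024 0.15 -0.005; 1 -0.255 0.024 0.28 -0.005; 1 -0.255 0.024 0.38 -0.005; 1 -0.255 0.024 0.44 -0.005; 1 -0.255 0.024 0.46 -0.005; 1 -0.255 0.024 0.46 -0.005; 1 -0.255 0.024 0.46 -0.005"

```text
time: 28.13
position: [0.5071, -0.428, 0.0621]
tool_rot: [0.701, 0.714, 0.0, 0.001]
ft_force: [0.3, 0.1, 0.6]
grip_width: 0.0872
grip_force: 0.0
```

>>> move_arm --motion "-1 0 0 0 0; -1 0 0 0 0; -1 0 0 0 0; -1 0 0 0 0; -1 0 0 0 0; -1 0 0 0 0; -1 0 0 0 0; -1 0 0 0 0; -1 0 0 0 0; -1 0 0 0 0" --newtons 30

```text
time: 28.97
position: [0.5064, -0.4282, 0.0611]
tool_rot: [0.701, 0.713, -0.0, -0.0]
ft_force: [-0.9, -0.5, 0.6]
grip_width: 0.0405
grip_force: 29.4
```

```bash
python3 -c "
from h import *
plan();print(robot.get_obs()['moment'],robot.get_obs()['q'][5])
i,d=robot.camera('scene');save('pics/n1.png',i[130:260,40:200],4)"
```

```text
t 29.0 pos [ 0.5064 -0.4282  0.0611] yang 1.0 grip 0.0405 F [-0.9 -0.5  0.6]
[-0.0806324   0.13155621 -0.11019098] -0.8874357335246015
```

View pics/n1.png

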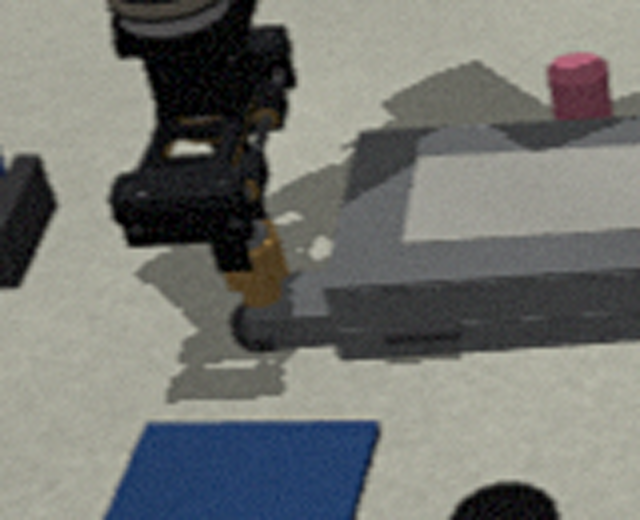

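The jaws sit on the nut's flats at crop (255,265), 40.5 mm apart. I'll turn it clockwise.

>>> move_arm --motion "-1 0 0 0 0.03; -1 0 0 0 0.06; -1 0 0 0 0.09; -1 0 0 0 0.12; -1 0 0 0 0.15; -1 0 0 0 0.18; -1 0 0 0 0.21; -1 0 0 0 0.24; -1 0 0 0 0.27; -1 0 0 0 0.3; -1 0 0 0 0.33; -1 0 0 0 0.35"

```text
time: 30.02
position: [0.5039, -0.4264, 0.0611]
tool_rot: [0.971, 0.241, -0.002, -0.003]
ft_force: [-5.9, 2.3, 4.3]
grip_width: 0.0403
grip_force: 29.2
```

>>> move_arm --motion "-1 0 0 0 0.03; -1 0 0 0 0.06; -1 0 0 0 0.09; -1 0 0 0 0.12; -1 0 0 0 0.15; -1 0 0 0 0.18; -1 0 0 0 0.21; -1 0 0 0 0.24; -1 0 0 0 0.27; -1 0 0 0 0.3; -1 0 0 0 0.33; -1 0 0 0 0.345"

```text
time: 31.02
position: [0.5042, -0.4236, 0.061]
tool_rot: [0.956, -0.294, -0.004, -0.003]
ft_force: [-2.7, 7.5, 4.7]
grip_width: 0.0395
grip_force: 29.8
```

```bash
python3 -c "
from h import *
plan();print(robot.get_obs()['moment'],robot.get_obs()['q'][5])"
```

```text
t 31.0 pos [ 0.5042 -0.4236  0.061 ] yang -124.1 grip 0.0395 F [-2.7  7.5  4.7]
[1.36814864 0.6959289  0.72557981] 1.2977228513647274
```

>>> move_arm --motion "-1 0 0 0 0.008; -1 0 0 0 0.008; -1 0 0 0 0.008; 0 0 0 0 0.008; 0.3 0 0 0 0; 0.3 0 0 0 0; 0.3 0 0 0 0; 0.3 0 0 0 0; 0.3 0 0 0 0; 0.3 0 0 0 0"

```text
time: 31.85
position: [0.5066, -0.4283, 0.0611]
tool_rot: [0.956, -0.293, 0.0, 0.0]
ft_force: [-0.8, 0.4, -0.4]
grip_width: 0.0562
grip_force: 0.0
```

>>> move_arm --motion "0.3 0 0 -0.1 0; 0.3 0 0 -0.2 0; 0.3 0 0 -0.35 0; 0.3 0 0 -0.5 0; 0.3 0 0 -0.7 0; 0.3 0 0 -0.9 0; 0.3 0 0 -0.9 0; 0.3 0 0 -0.9 0"

```text
time: 32.52
position: [0.5079, -0.4298, 0.2451]
tool_rot: [0.956, -0.293, 0.003, 0.002]
ft_force: [0.1, 0.9, -0.6]
grip_width: 0.0564
grip_force: 0.0
```

```bash
python3 -c "
from h import *
plan();lidflat();tins()
w,wd=robot.camera('wrist');save('pics/w1.png',w)
s,_=robot.camera('scene');save('pics/s4.png',s)
m=robot.camera_model('wrist');P=cloud(wd,m)
b=(abs(P[...,0]-.5055)<.03)&(abs(P[...,1]+.427)<.03)
g=P[b&(P[...,2]>.076)&(P[...,2]<.083)]
print(len(g),g[:,:2].mean(0) if len(g) else '')
if len(g):
    a=np.degrees(np.arctan2(g[:,1]+.427,g[:,0]-.5055));r=np.hypot(g[:,0]-.5055,g[:,1]+.427)
    for k in range(-180,180,15):
        z=r[(a>=k)&(a<k+15)];print(k+7,len(z),z.max().round(4) if len(z) else '',end='; ')
"
```

```text
t 32.5 pos [ 0.5079 -0.4298  0.2451] yang -124.1 grip 0.0564 F [ 0.1  0.9 -0.6]
lid angle 0.002 z at x=.40,.44 [0.0682 0.0681]
low [341. 282.] 169 [ 0.2624 -0.2172  0.0503] [ 262.3 -217. ] [48. 35.] sat 122 
shelf [174. 203.] 231 [0.4912 0.2574 0.0894] [491.6 257.3] [47. 46.] sat 9 shelf frame y 0.053 x 0.000
shelf [196. 205.] 227 [0.4842 0.1951 0.0896] [484.6 196.3] [48. 47.] sat 9 shelf frame y -0.009 x -0.001
shelf [216. 206.] 227 [0.4807 0.1368 0.0897] [480.9 137.2] [47. 47.] sat 9 shelf frame y -0.068 x 0.001
583 [ 0.50726925 -0.42634409]
-173 22 0.0204; -158 26 0.0215; -143 20 0.019; -128 16 0.0176; -113 18 0.0182; -98 34 0.0209; -83 24 0.0193; -68 21 0.0185; -53 26 0.0192; -38 32 0.0221; -23 35 0.0217; -8 27 0.0201; 7 27 0.0209; 22 34 0.0234; 37 31 0.0229; 52 21 0.021; 67 20 0.0217; 82 28 0.0244; 97 22 0.0232; 112 17 0.022; 127 20 0.0228; 142 28 0.0231; 157 16 0.0213; 172 18 0.0198;
```

View pics/w1.png

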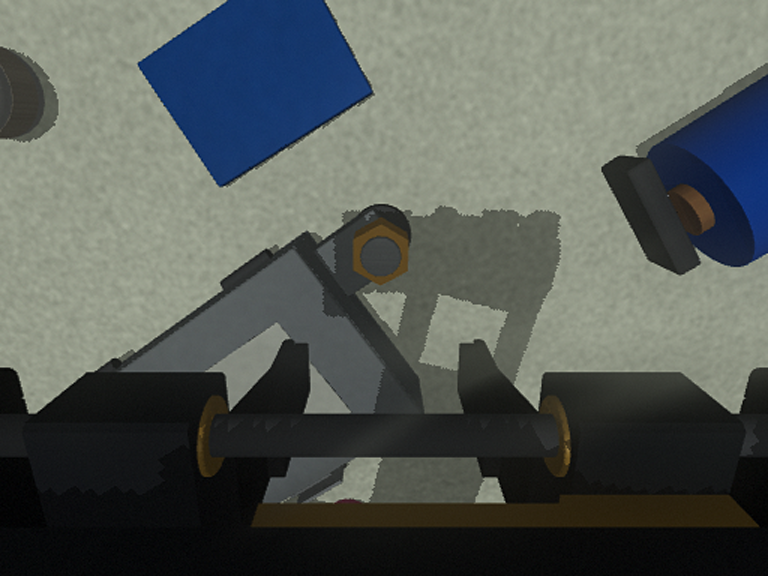

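View pics/s4.png

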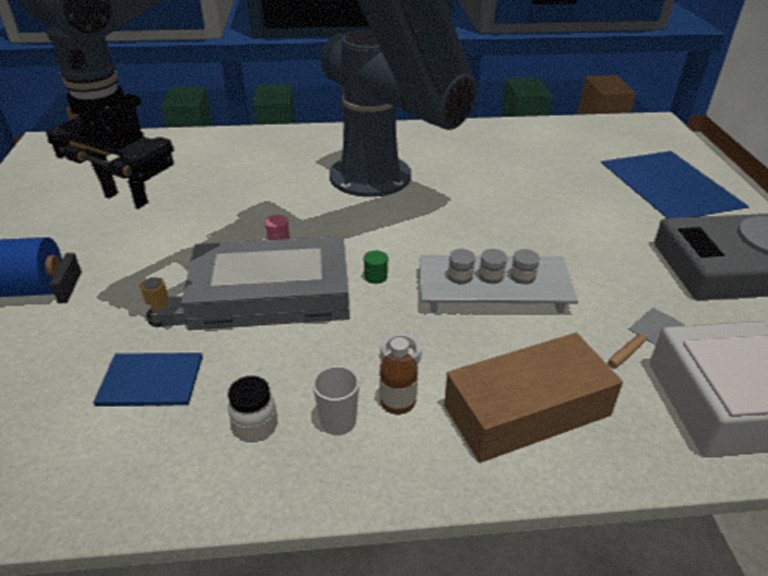

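The wrist view shows the nut at (380,252) with its flats aligned to the jaws after 125° (2.18 rad). The scene view shows the lid flat and three tins upright on the shelf at (460,265), (492,265) and (525,265), with the bystanders where they were.

```bash
python3 -c "
from rig import robot
print(robot.hand_in())"
```

```text
the job is handed in; nothing more can be done
None
```

I handed the job in: all three tins stand in a row on the shelf, the lid measures shut (about 0.002 rad), and the nut was turned about 2.18 rad, judged from the wrist rotation and its flats; the hand-in call returned no verdict.

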